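# Lay the graphite block down against its stop

### The arm

A 7-joint arm with a two-finger parallel gripper is mounted at the origin on the work surface. World frame = base frame: x ahead of the robot, y to its left, z up, the work surface at z = 0. Lengths are in m, angles in rad, forces in N, time in s.
With the tool pointing down it reaches from about 0.425 to 0.875 m from the base axis. Payload 4.7 kg.
Tool frame: the origin (TCP) lies between the finger pads; the fingertips stand 11 mm ahead of it and the grasp point (between the pads) lies 8 mm behind it; z points along the fingers, y is the line along which they close (so a half turn about z gives the same grasp; the last joint's range is limited). The gripper opens to 87 mm and grips with 3 to 60 N. Pads are 19 mm wide; open, the fingers measure 117 mm over their backs; the gripper's body (75 mm by 190 mm) begins 51 mm behind the grasp point.
Start: joints at [-1.233, 0.321, -0.07, 1.45, 0.023, 1.371, -0.057], TCP at [0.207, 0.616, 0.234] pointing down, gripper open.
Joint ranges: [-2.86, 2.86], [-0.3, 2.09], [-1.38, 1.24], [0.06, 2.45], [-1.56, 4.7], [0.09, 2.05], [-2.69, 2.69]. Speed limits (rad/s): [2.57, 2.57, 3.14, 3.14, 3.14, 3.14, 3.14].

### API

Orientations are given as [roll, pitch, yaw] about the fixed x, y, z axes, in that order (R = Rz(yaw) Ry(pitch) Rx(roll)).
In Python, from plant import * gives the robot as it stands.
- The arm moves only by the tool arm_command, never from a script. Its argument "rows" is a list of rows, each a list of 4 numbers: the shift along the tool's x, y, z in m, then the turn about the tool's z in degrees. In form: [[dx, dy, dz, spin], ...]. A call has 1 to 12 rows; each row is the pose to reach, as a shift and turn from the pose commanded when the call began, along the tool's axes at that moment; what a row does not reach only later rows make up. A row lasts 1/8 s, in which the tool goes at most 62.5 mm and 10.7 degrees, less where a joint would pass 70% of its speed; a pose out of reach is approached as far as the arm can. A call with a gripper value outside its range is refused whole. "claw" is the finger opening in m, from 0 to 0.087, set as the call begins (left out, the last holds). The fingers move at their own pace and stop on an object; "grip_force" is the grip in N (left out, the last holds). Time passes only in rows, so rows that repeat a pose let the fingers close. It gives the time, the measured TCP pose, the force, the opening and the grip force at its end, in the units of the state.
- get_state(): the state, without advancing time (a new reading comes with each control period).
- snapshot(name): name is "scene" or "top"; returns a dict with "img" (384x512x3 uint8, blue, green, red), "intrinsics" (3x3 intrinsics, pixels), "R" (3x3) and "t" (3): a world point X has camera coordinates R X + t. Camera axes: x right, y down, z forward; pixel columns grow to the right and rows downward; lengths in m; the calibration is good to about 2 mm. A picture is of the moment at which its call begins. There is no depth.
- finish_job(): hands the job in; it is judged then, once.
Trained networks look in the newest picture that a camera, given by its name, has taken for a name from the list of things; names that differ only in an ending like _2 or _b are one class to them, and where a whole thing is asked for, a point or a joint stands for the part that bears it (a point fixed in the world has none). Each returns a list of dicts, best first, with "score" (0 to 1); they miss things now and then, are a little off and sometimes report something else, mostly with a low value. They report only what shows in the picture. A call takes as long as a camera call. They do not tell look-alikes from the thing itself.
- recognise(thing, camera): "centre" ([x, y, z] in m, in the coordinates of the camera as it stood for that picture, good to about 4 mm: the middle of the surface that is visible of it).
- outline_of(thing, camera): "mask" (384x512 bool, what is visible of it).
The state is a dict: "t": time; "joint_pos": joint angles; "qvel": joint speeds; "tau": joint torques, N m; "position": TCP position; "tcp_rot": TCP orientation; "force": force on the tool from outside, world axes, zero at the start; "torque": the same for the moment, N m; "gripper_width": finger opening in m; "grip_force": force on a finger pad.
Only numpy, scipy, OpenCV 4.12 (cv2) and the standard library are available. Lean on these libraries where they do the work, as an engineer would, in place of code of your own. Each camera call takes 0.05 s, during which the arm holds its last target. There are 200 camera calls.

### The job

Make the marver ready: push the standing graphite block over so that it lies flat on the wooden rest with its black polished face up, then slide it along the rest until its end sits flush against the red stop. Only push it, never pick it up, and leave everything else on the bench where it is.

Things in the scene. Friction and masses are not known exactly. Their poses are not given: they have to be found in the camera images.
- rest: hardwood rest fixed to the bench: a board 260 mm (its x) by 150 mm (its y), 10 mm thick, with a red stop bar across its +x end. Origin at the centre of its underside, on the bench; x points level to the stop, z up. The stop's working face is at x = +110 mm, over the full width; the stop is 15 mm thick and its top 36 mm above the bench
- block_mid (a point): centre of the graphite block, a loose slab 36 x 80 x 110 mm, about 0.5 kg. Its axes turn with it: x through the 36 mm thickness (black polished graphite face at -x, tan cork-backed face at +x), y across the 80 mm width, z along the 110 mm length (up at the start). It starts standing on its small end on the rest, cork face turned towards the stop to within about 10 degrees
- block: the same block, at the centre of the small end it starts standing on (55 mm along -z from its centre). Pushed near the top of a wide face it does not slip but tips over its far lower edge; tipped past about 18 degrees it falls by itself, and lands 20 to 60 mm short of the stop if tipped towards it
- jar_a_mid (a point): upright green jar with a blue lid, 56 mm diameter, 80 mm high, standing on the bench beside the rest; point at its centre, 40 mm up
- jar_b_mid (a point): upright white jar with a blue lid, 56 mm diameter, 80 mm high, standing on the bench beside the rest; point at its centre, 40 mm up
- water_mid (a point): clear water bottle with an orange cap, 66 mm diameter, 200 mm high; point at mid-height
- torch_mid (a point): blue hand-torch cylinder with a brass nozzle, 72 mm diameter, about 230 mm high, nozzle reaching 50 mm out along its +x; point on its axis 100 mm up
- jacks_mid (a point): steel jacks (large tongs) lying flat, 265 mm long (from 115 mm behind to 155 mm ahead of the point along x), 75 mm wide, 12 mm high; point between the legs
- cup_mid (a point): dark wooden cup, 84 mm diameter, 75 mm high; point on its axis half-way up
- brush_grip (a point): bench brush lying flat at one side of the bench; point on its handle
There are look-alikes about, which are no part of the job. Of the things like the block, leave any that is pink or yellow; of the rest the larger one is meant.

How it is judged:
By the outcome, as a careful person would: the job done as asked, in the order asked, and still so for the second after the job is handed in, with the robot touching nothing.
It also fails if it takes over 35 s, if anything falls off the work surface, if the arm or the gripper's body presses on something with over 40 N, if the wrist force passes 120 N, or if a joint passes its speed limit or range.

## Working session

There is one attempt and no reset: what is moved stays moved. The work goes in short steps, Python scripts to look and compute and a tool call to move; the robot and the scene stay as the last step left them, time stands still between calls to the robot, and variables do not carry over. Pictures are saved under pics/ and viewed, at most 10 in all, crops included, and the job is handed in when it is done.

Besides the shell and the picture viewer there is one more tool, called after ">>>" as name(argument=value, ...) on one line, values as JSON. arm_command: Moves the arm, as the interface text tells. Its arguments: {"type":"object","properties":{"rows":{"type":"array"},"claw":{"type":"number"},"grip_force":{"type":"number"}},"required":["rows"]}

```bash
mkdir -p pics
cat > h.py <<'E'
from plant import *
import numpy as np, cv2
def look(c):
    s=snapshot(c); return s,np.array(s["R"]),np.array(s["t"]),np.array(s["intrinsics"])
def toW(R,t,p): return R.T@(np.array(p)-t)
def px(R,t,K,X):
    c=K@(R@np.array(X)+t); return c[:2]/c[2]
def ray(R,t,K,uv,z):
    d=R.T@np.linalg.inv(K)@np.array([uv[0],uv[1],1.]); o=-R.T@t
    return o+d*(z-o[2])/d[2]
E
python3 - <<'E'
from h import *
ims=[]
for c in ("scene","top"):
    s,R,t,K=look(c); cv2.imwrite(f"pics/{c}0.png",s["img"]); print(c,"cam",(-R.T@t).round(3))
    for th in ("block","rest","jar_a_mid","jar_b_mid","water_mid","torch_mid","jacks_mid","cup_mid","brush_grip"):
        for d in recognise(th,c)[:4]:
            w=toW(R,t,d["centre"]); print(th,round(d["score"],2),w.round(3),px(R,t,K,w).round(0))
st=get_state(); print(st["position"],st["tcp_rot"],st["t"])
E
```

```text
scene cam [ 1.648 -0.01   0.956]
block 0.93 [0.614 0.287 0.044] [363. 211.]
block 0.82 [0.382 0.21  0.074] [333. 162.]
block 0.68 [0.539 0.142 0.084] [318. 187.]
block 0.53 [0.359 0.074 0.054] [295. 163.]
rest 0.66 [0.596 0.065 0.014] [295. 214.]
rest 0.53 [0.538 0.139 0.079] [317. 188.]
jar_a_mid 0.67 [ 0.543 -0.062  0.056] [257. 194.]
jar_b_mid 0.68 [ 0.542 -0.058  0.055] [258. 194.]
jar_b_mid 0.55 [0.54  0.141 0.084] [317. 187.]
water_mid 0.66 [ 0.649 -0.417  0.105] [143. 202.]
torch_mid 0.74 [0.687 0.412 0.102] [412. 213.]
jacks_mid 0.89 [0.447 0.545 0.01 ] [427. 188.]
cup_mid 0.66 [ 0.459 -0.525  0.064] [128. 176.]
cup_mid 0.63 [0.728 0.132 0.055] [319. 233.]
brush_grip 0.58 [ 0.537 -0.623  0.016] [ 97. 201.]
brush_grip 0.52 [0.541 0.142 0.083] [318. 187.]
top cam [ 0.311 -0.051  1.405]
block 0.81 [0.345 0.203 0.11 ] [182. 250.]
block 0.77 [0.515 0.131 0.117] [202. 202.]
block 0.56 [0.601 0.285 0.072] [164. 183.]
rest 0.91 [0.572 0.08  0.012] [219. 192.]
jar_a_mid 0.62 [0.701 0.132 0.076] [204. 156.]
jar_b_mid 0.58 [ 0.511 -0.059  0.073] [254. 204.]
water_mid 0.87 [ 0.619 -0.412  0.129] [348. 171.]
torch_mid 0.72 [ 0.512 -0.058  0.075] [253. 204.]
torch_mid 0.64 [0.654 0.405 0.129] [128. 166.]
jacks_mid 0.58 [0.437 0.528 0.014] [104. 228.]
jacks_mid 0.42 [ 0.521 -0.632  0.015] [398. 201.]
cup_mid 0.57 [ 0.462 -0.528  0.045] [375. 216.]
cup_mid 0.24 [0.515 0.131 0.12 ] [202. 202.]
brush_grip 0.77 [ 0.52  -0.628  0.016] [397. 201.]
brush_grip 0.45 [ 0.46  -0.525  0.043] [374. 216.]
[0.20683474 0.61623141 0.23360568] [3.14147747e+00 4.02240658e-05 2.81781422e+00] 1.0
```

View pics/scene0.png

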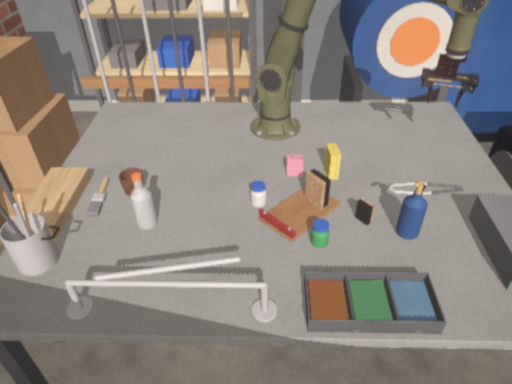

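View pics/top0.png

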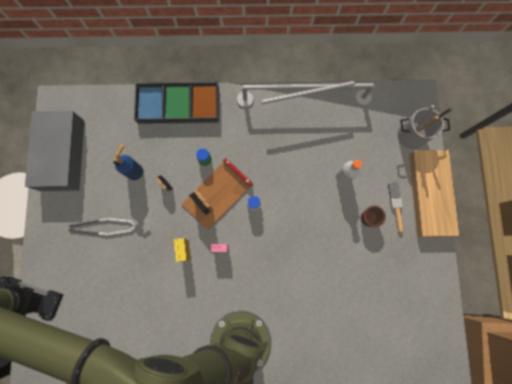

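The pictures show four block-like things: the tan and black slab standing on the rest (scene 318,187; top 202,202), a small black block off the rest (scene 364,211; top 165,183), a yellow one (scene 333,162; top 181,250) and a pink one (scene 295,165; top 220,248). I choose the slab on the rest, since it is the larger of the two that are neither pink nor yellow. The red stop is at scene (277,224), top (237,173). The jars are at scene (258,194) and (320,233).

```bash
cat >> h.py <<'E'
def corners(p,dims,ctr):
    c,s=np.cos(p[2]),np.sin(p[2]); R=np.array([[c,-s,0],[s,c,0],[0,0,1]])
    q=np.array([[i,j,k] for i in(-.5,.5) for j in(-.5,.5) for k in(-.5,.5)])*dims
    return q@R.T+[p[0],p[1],ctr]
def hull(R,t,K,P): return cv2.convexHull(np.array([px(R,t,K,X) for X in P],np.float32))
def ras(h):
    m=np.zeros((384*4,512*4),np.uint8); cv2.fillConvexPoly(m,np.round((h+.5)*4).astype(np.int32),1); return cv2.resize(m.astype(np.float32),(512,384),interpolation=cv2.INTER_AREA)
E
python3 - <<'E'
from h import *
from scipy.optimize import minimize
V={}
for c in ("scene","top"):
    s,R,t,K=look(c); im=s["img"]
    hsv=cv2.cvtColor(im,cv2.COLOR_BGR2HSV)
    ds=outline_of("block",c)
    uv0=(318,187) if c=="scene" else (202,202)
    bm=None
    for d in ds:
        m=np.array(d["mask"]); ys,xs=np.nonzero(m)
        if np.hypot(xs.mean()-uv0[0],ys.mean()-uv0[1])<12: bm=m;print(c,"mask",d["score"],m.sum(),xs.mean(),ys.mean());break
    red=(((hsv[...,0]<6)|(hsv[...,0]>172))&(hsv[...,1]>150)); w=np.zeros_like(red); 
    if c=="scene": w[200:245,255:300]=1
    else: w[155:192,220:256]=1
    red&=w>0
    print("red",red.sum())
    V[c]=(R,t,K,bm,red,im)
def cost(p,dims,ctr,i,off=0):
    e=0
    for c in V:
        R,t,K=V[c][:3]; m=V[c][i]
        if m is None: continue
        e+=np.abs(ras(hull(R,t,K,corners(p,dims,ctr)))-m).sum()
    return e
def fit(p0s,dims,ctr,i):
    best=min((minimize(cost,p0,args=(dims,ctr,i),method="Nelder-Mead",options=dict(initial_simplex=np.array(p0)+np.array([[0,0,0],[.015,0,0],[0,.015,0],[0,0,.2]]),maxiter=250)) for p0 in p0s),key=lambda r:r.fun)
    return best.x,best.fun
b,fb=fit([(.52,.135,a) for a in(-1.2,-.9,-.6,-.3)],(.036,.08,.11),.065,3)
r0=ray(*V["top"][:3],(237,173),.036); print("stop guess",r0)
r,fr=fit([(r0[0],r0[1],a) for a in(-1.1,-.8,-.5)],(.015,.15,.026),.023,4)
print("block",b.round(4),fb,"stop",r.round(4),fr, "deg",np.degrees([b[2],r[2]]))
u=np.array([np.cos(r[2]),np.sin(r[2])]); o=r[:2]-u*.1175; print("rest origin",o, "block in rest", (b[:2]-o)@u,(b[:2]-o)@np.array([-u[1],u[0]]))
out=[]
for c,(x,y) in (("scene",(235,140)),("top",(145,140))):
    R,t,K,_,_,im=V[c]; z=4
    big=cv2.resize(im[y:y+125,x:x+150 if c=="scene" else x+130],None,fx=3,fy=3,interpolation=cv2.INTER_CUBIC); raw=big.copy()
    for p,d,ct in((b,(.036,.08,.11),.065),(r,(.015,.15,.026),.023),((*o,r[2]),(.26,.15,.01),.005)):
        h=((hull(R,t,K,corners(p,d,ct))-[x,y]+.5)*3).astype(np.int32); cv2.polylines(big,[h],True,(255,255,0),1)
    out.append(big)
cv2.imwrite("pics/fit0.png",np.hstack(out)[:, :800])
E
```

```text
scene mask 0.95 737 317.0352781546811 187.81275440976933
red 194
top mask 0.59 235 201.26808510638298 202.99148936170212
red 89
stop guess [0.64264819 0.0044363  0.036     ]
block [ 0.5224  0.1412 -0.8776] 98.8125 stop [ 0.6501  0.0061 -0.8681] 258.0625 deg [-50.28188869 -49.73923556]
rest origin [0.57411954 0.09575626] block in rest -0.06812568047414976 -0.010098656952069067
```

View pics/fit0.png

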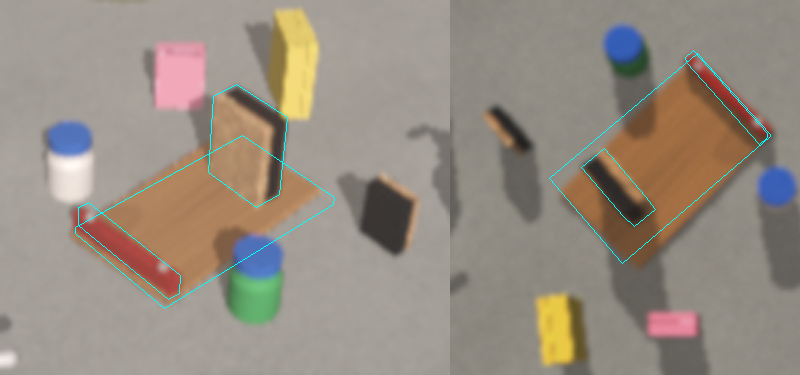

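The crop confirms the choice: the slab on the rest, with tan cork facing the red stop. The block outline fits, but the rest outline is a few pixels off, so I refit the rest from its whole brown and red silhouette.

```bash
cat > rest.py <<'E'
from h import *
from scipy.optimize import minimize
V={}; b=(0.5224,0.1412,-0.8776)
for c in ("scene","top"):
    s,R,t,K=look(c); im=s["img"]
    lab=cv2.cvtColor(im,cv2.COLOR_BGR2LAB).astype(int); hsv=cv2.cvtColor(im,cv2.COLOR_BGR2HSV).astype(int)
    m=((hsv[...,0]<20)|(hsv[...,0]>170))&(hsv[...,1]>85)
    w=np.zeros(m.shape,bool)
    if c=="scene": w[175:250,250:350]=1
    else: w[150:238,178:262]=1
    ign=ras(hull(R,t,K,corners(b,(.044,.088,.12),.065)))>0
    ign|=(hsv[...,0]>35)&(hsv[...,0]<130)&(hsv[...,1]>110)
    ign=cv2.dilate(ign.astype(np.uint8),np.ones((3,3)))>0
    V[c]=(R,t,K,m&w,w&~ign,im)
def sil(R,t,K,p):
    u=np.array([np.cos(p[2]),np.sin(p[2])]); q=p[:2]+u*.1175
    return np.maximum(ras(hull(R,t,K,corners(p,(.26,.15,.01),.005))),ras(hull(R,t,K,corners((*q,p[2]),(.015,.15,.026),.023))))
def cost(p): return sum((np.abs(sil(*V[c][:3],p)-V[c][3])*V[c][4]).sum() for c in V)
best=min((minimize(cost,p0,method="Nelder-Mead",options=dict(initial_simplex=np.array(p0)+np.array([[0,0,0],[.015,0,0],[0,.015,0],[0,0,.1]]),maxiter=300)) for p0 in [(.574,.09,-.87),(.57,.08,-.8),(.57,.08,-.95)]),key=lambda r:r.fun)
r=best.x; print("rest",r.round(4),np.degrees(r[2]),best.fun,[V[c][3].sum() for c in V])
u=np.array([np.cos(r[2]),np.sin(r[2])]);v=np.array([-u[1],u[0]])
print("block in rest",(np.array(b[:2])-r[:2])@u,(np.array(b[:2])-r[:2])@v,np.degrees(b[2]-r[2]))
out=[]
for c,(x,y) in (("scene",(235,140)),("top",(145,140))):
    R,t,K,m,w,im=V[c]
    big=cv2.resize(im[y:y+125,x:x+133],None,fx=3,fy=3,interpolation=cv2.INTER_CUBIC)
    for p,d,ct in((b,(.036,.08,.11),.065),((*(r[:2]+u*.1175),r[2]),(.015,.15,.026),.023),(r,(.26,.15,.01),.005)):
        h=((hull(R,t,K,corners(p,d,ct))-[x,y]+.5)*3).astype(np.int32); cv2.polylines(big,[h],True,(255,255,0),1)
    out.append(big)
cv2.imwrite("pics/fit1.png",np.hstack(out))
E
python3 rest.py
```

```text
rest [ 0.5669  0.0871 -0.7809] -44.74253140966735 206.8125 [np.int64(2466), np.int64(2285)]
block in rest -0.06967464008662588 0.0070655640746383475 -5.5402446910137
```

View pics/fit1.png

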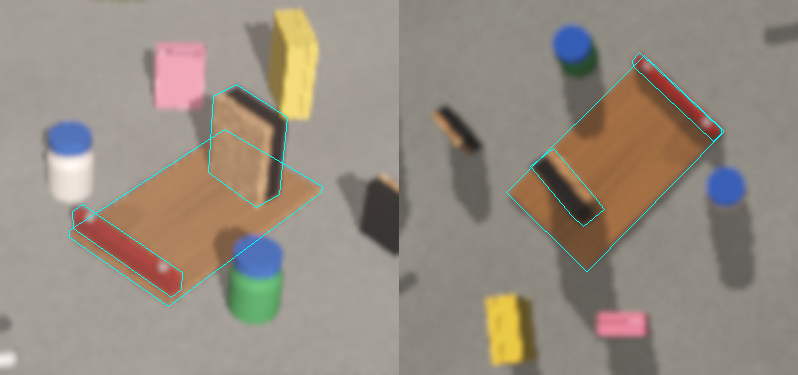

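>>> arm_command(rows=[[-0.034, -0.027, 0, 2.6], [-0.068, -0.054, 0, 5.3], [-0.102, -0.081, 0, 7.9], [-0.136, -0.108, 0, 10.6], [-0.17, -0.135, 0, 13.2], [-0.204, -0.162, 0, 15.9], [-0.245, -0.194, 0, 19], [-0.286, -0.227, 0, 22.2], [-0.327, -0.259, 0.02, 25.4], [-0.367, -0.291, 0.04, 28.5], [-0.408, -0.324, 0.06, 31.7], [-0.408, -0.324, 0.06, 31.7]], claw=0.03)

```text
t: 2.8
position: [0.4917, 0.1739, 0.1722]
tcp_rot: [-3.139, 0.001, 2.256]
force: [0.5, 0.2, 0.3]
gripper_width: 0.0302
grip_force: 0.0
```

>>> arm_command(rows=[[0, 0, 0.02, 0], [0, 0, 0.04, 0], [0, 0, 0.057, 0], [0, 0, 0.057, 0], [0, 0, 0.057, 0]])

```text
t: 3.42
position: [0.491, 0.1797, 0.1173]
tcp_rot: [3.14, 0.0, 2.265]
force: [-0.6, 0.1, 0.5]
gripper_width: 0.0302
grip_force: 0.0
```

Run:
```python
from h import *
out=[]
for c,(x,y) in (("scene",(250,100)),("top",(145,140))):
    s,R,t,K=look(c); out.append(cv2.resize(s["img"][y:y+145,x:x+133],None,fx=3,fy=3,interpolation=cv2.INTER_CUBIC))
cv2.imwrite("pics/pre.png",np.hstack(out)); st=get_state(); print(st["position"],st["tcp_rot"],st["force"])
```

```text
[0.49117209 0.17965085 0.11749756] [3.13987368e+00 2.87360658e-04 2.26468081e+00] [-0.45226614 -0.20026493 -0.11485389]
```

View pics/pre.png

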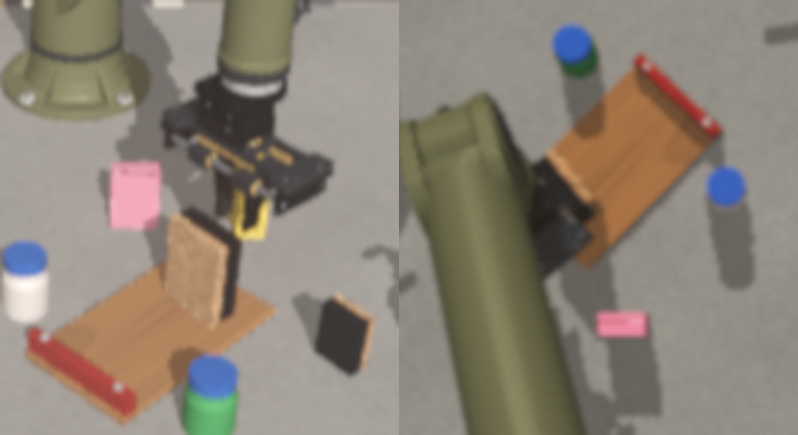

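The gripper stands behind the black face (scene crop around 240,210) with the block still upright, so I push slowly now.

>>> arm_command(rows=[[-0.012, 0, 0, 0], [-0.018, 0, 0, 0], [-0.024, 0, 0, 0], [-0.03, 0, 0, 0], [-0.035, 0, 0, 0], [-0.04, 0, 0, 0], [-0.045, 0, 0, 0], [-0.05, 0, 0, 0], [-0.054, 0, 0, 0], [-0.058, 0, 0, 0]])

```text
t: 4.78
position: [0.5278, 0.1344, 0.1166]
tcp_rot: [3.142, 0.0, 2.265]
force: [0.1, 0.7, -0.4]
gripper_width: 0.0302
grip_force: 0.0
```

>>> arm_command(rows=[[-0.004, 0, 0, 0], [-0.008, 0, 0, 0], [-0.008, 0, 0, 0]])

```text
t: 5.15
position: [0.533, 0.1281, 0.1166]
tcp_rot: [3.142, 0.0, 2.264]
force: [0.1, -0.4, -0.3]
gripper_width: 0.0299
grip_force: 0.0
```

Run:
```python
from h import *
out=[]
for c,(x,y) in (("scene",(250,100)),("top",(145,140))):
    s,R,t,K=look(c); out.append(cv2.resize(s["img"][y:y+145,x:x+133],None,fx=3,fy=3,interpolation=cv2.INTER_CUBIC))
cv2.imwrite("pics/tip.png",np.hstack(out)); st=get_state(); print(st["t"],st["position"],st["tcp_rot"],st["force"])
```

```text
5.25 [0.53273897 0.1285832  0.11656294] [ 3.14153219e+00 -9.93486496e-05  2.26455975e+00] [ 0.52406555 -0.31357722  0.53253983]
```

View pics/tip.png

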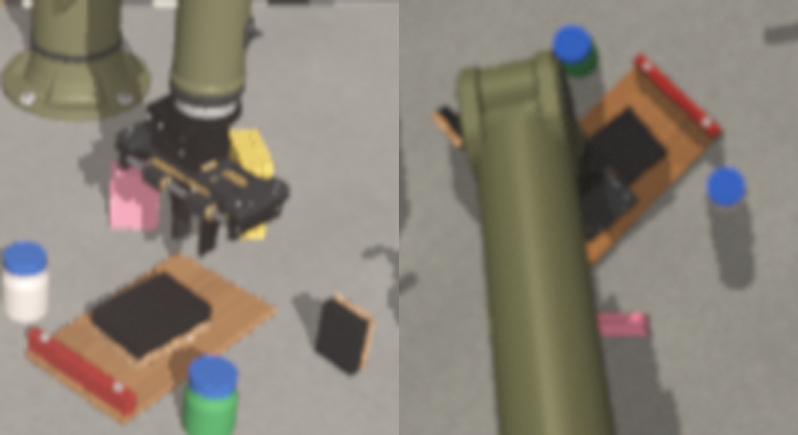

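The block lies flat with its black face up, short of the stop (scene crop 150,315). I measure where it landed.

```bash
cat > blk.py <<'E'
from h import *
from scipy.optimize import minimize
r=np.array([.5669,.0871,-.7809]);u=np.array([np.cos(r[2]),np.sin(r[2])]);v=np.array([-u[1],u[0]])
def run(cams):
    V={}
    for c in cams:
        s,R,t,K=look(c)
        p0=px(R,t,K,[*(r[:2]+u*.02),.03]); bm=None
        for d in outline_of("block",c):
            m=np.array(d["mask"]); ys,xs=np.nonzero(m)
            if np.hypot(xs.mean()-p0[0],ys.mean()-p0[1])<22: bm=m; print(c,round(d["score"],2),m.sum()); break
        if bm is not None: V[c]=(R,t,K,bm)
    f=lambda p: sum(np.abs(ras(hull(*V[c][:3],corners(p,(.11,.08,.036),.028)))-V[c][3]).sum() for c in V)
    b=min((minimize(f,(*(r[:2]+u*x),r[2]-.05),method="Nelder-Mead",options=dict(initial_simplex=np.array([*(r[:2]+u*x),r[2]-.05])+np.array([[0,0,0],[.012,0,0],[0,.012,0],[0,0,.12]]),maxiter=250)) for x in(0,.03,.055)),key=lambda q:q.fun)
    p=b.x; print("block in rest x,y,yaw",(p[:2]-r[:2])@u,(p[:2]-r[:2])@v,np.degrees(p[2]-r[2]),"res",b.fun)
    st=get_state(); w=np.array(st["position"]); print("tcp in rest",(w[:2]-r[:2])@u,(w[:2]-r[:2])@v,w[2],"yaw",np.degrees(st["tcp_rot"][2]-np.pi-r[2]),"force",np.round(st["force"],1),"t",st["t"])
E
python3 -c "
from blk import *
run(['scene'])"
```

```text
scene 0.58 803
block in rest x,y,yaw 0.004504455735689824 -0.0013124737275646765 -4.422037365485515 res 42.3125
tcp in rest -0.053592121770746626 0.005459243708390394 0.11656100630590747 yaw -5.492025685419356 force [ 0.  -0.2 -0.6] t 5.35
```

>>> arm_command(rows=[[0.017, -0.004, 0, -2.7], [0.035, -0.009, 0, -5.5], [0.035, -0.009, 0.02, -5.5], [0.035, -0.009, 0.04, -5.5], [0.035, -0.009, 0.06, -5.5], [0.035, -0.009, 0.075, -5.5], [0.035, -0.009, 0.08, -5.5], [0.035, -0.009, 0.08, -5.5]])

```text
t: 6.35
position: [0.5033, 0.1499, 0.0366]
tcp_rot: [-3.142, -0.0, 2.361]
force: [0.1, -0.2, 0.3]
gripper_width: 0.03
grip_force: 0.0
```

```bash
python3 -c "
from blk import *
run(['scene'])"
```

```text
scene 0.72 824
block in rest x,y,yaw 0.004197158794920341 -0.0019718472769554196 -5.015934370914039 res 34.5625
tcp in rest -0.08892766104556454 0.000306094890580505 0.03722036924467173 yaw -0.0005722914628921174 force [-0.4 -0.  -0.3] t 6.45
```

>>> arm_command(rows=[[-0.012, 0, 0, 0], [-0.022, 0, 0, 0], [-0.028, 0, 0, 0], [-0.034, 0, 0, 0], [-0.04, 0, 0, 0], [-0.046, 0, 0, 0], [-0.052, 0, 0, 0], [-0.057, 0, 0, 0], [-0.062, 0, 0, 0], [-0.067, 0, 0, 0], [-0.071, 0, 0, 0], [-0.071, 0, 0, 0]])

```text
t: 7.95
position: [0.5546, 0.099, 0.0368]
tcp_rot: [3.141, 0.001, 2.36]
force: [-1.0, 0.1, -0.6]
gripper_width: 0.0302
grip_force: 0.0
```

```bash
python3 -c "
from blk import *
run(['scene'])"
```

```text
scene 0.58 781
block in rest x,y,yaw 0.0461831219748642 0.0036784513634297474 -0.12322440024139444 res 97.0
tcp in rest -0.017296279038897605 -5.246257791265661e-05 0.03690174259667641 yaw -0.02909577480983813 force [-0.3  0.2  0.5] t 8.05
```

>>> arm_command(rows=[[-0.002, 0, 0, 0], [-0.004, 0, 0, 0], [-0.006, 0, 0, 0], [-0.007, 0, 0, 0], [-0.007, 0, 0, 0]])

```text
t: 8.68
position: [0.5592, 0.0949, 0.0367]
tcp_rot: [3.141, 0.0, 2.361]
force: [-2.4, 2.7, 1.5]
gripper_width: 0.03
grip_force: 1.5
```

>>> arm_command(rows=[[-0.001, 0, 0, 0], [-0.002, 0, 0, 0], [-0.002, 0, 0, 0]])

```text
t: 9.05
position: [0.5597, 0.0941, 0.0366]
tcp_rot: [-3.141, -0.002, 2.361]
force: [-3.7, 4.3, 4.9]
gripper_width: 0.0299
grip_force: 2.8
```

>>> arm_command(rows=[[-0.001, 0, 0, 0], [-0.002, 0, 0, 0], [-0.003, 0, 0, 0], [-0.003, 0, 0, 0]])

```text
t: 9.55
position: [0.5598, 0.0942, 0.0366]
tcp_rot: [-3.14, -0.006, 2.362]
force: [-9.6, 7.3, 9.0]
gripper_width: 0.0298
grip_force: 5.8
```

```bash
python3 -c "
from blk import *
run(['scene'])"
```

```text
scene 0.96 714
block in rest x,y,yaw 0.04797901647446737 0.003939882583184021 2.929500933418206 res 158.3125
tcp in rest -0.010044902555417935 -2.2639575177071415e-05 0.03655130300321324 yaw 0.08230490337882614 force [-8.7  6.9  7.8] t 9.65
```

The force rises without any advance, so the block is seated. I back off and lift clear, then look.

>>> arm_command(rows=[[0.004, 0, 0, 0], [0.02, 0, 0, 0], [0.04, 0, 0, 0], [0.06, 0, -0.02, 0], [0.08, 0, -0.06, 0], [0.11, 0, -0.1, 0], [0.15, 0.03, -0.14, 0], [0.17, 0.07, -0.18, 0], [0.17, 0.12, -0.2, 0], [0.17, 0.17, -0.2, 0], [0.17, 0.22, -0.2, 0], [0.17, 0.22, -0.2, 0]])

```text
t: 11.15
position: [0.597, 0.3695, 0.233]
tcp_rot: [-3.138, 0.001, 2.362]
force: [-0.2, 0.4, -0.8]
gripper_width: 0.0298
grip_force: 0.0
```

Run:
```python
from blk import *
run(["scene","top"])
out=[]
for c,(x,y) in (("scene",(240,140)),("top",(165,130))):
    s,R,t,K=look(c); out.append(cv2.resize(s["img"][y:y+110,x:x+100],None,fx=4,fy=4,interpolation=cv2.INTER_CUBIC))
cv2.imwrite("pics/end.png",np.hstack(out))
```

```text
scene 0.83 759
top 0.85 579
block in rest x,y,yaw 0.05422576507814787 0.004928531166985984 0.4506469392847427 res 181.625
tcp in rest -0.17521561186434204 0.21872863654647665 0.23700936648488982 yaw -0.08866718282707121 force [-0.1 -0.7  0.7] t 11.35
```

View pics/end.png

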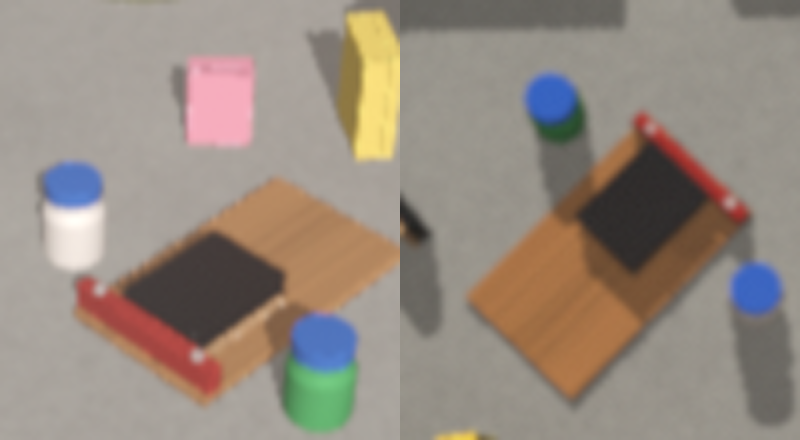

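The block lies black face up with its end against the red stop (scene crop 170,310; top crop 675,170). The jars have not moved and the arm touches nothing.

```bash
python3 -c "
from plant import *
print(finish_job())"
```

```text
the job is handed in; nothing more can be done
None
```

I handed the job in at about 11.4 s of the 35 s allowed: the block was tipped flat with its black face up, then slid flush against the red stop (within about 1 mm and 0.5° by the cameras), and I saw nothing else on the bench moved.

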